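# Dip the paste brush in the paste pot

## Task

Load the label-paste brush: take it out of its metal stand, lower its bristles straight down into the small straight-sided paste pot (not the mug with a handle, not the wide bowl) until the bristles are wholly below the rim, then lift it out. Hang the brush back upright in the hole of its stand, its round drip guard resting on the stand's top plate, and let go. Do not shove or tip the pot.

Things in the scene. Friction and masses are not known exactly. Their poses are not given: they have to be found in the camera images.
- brush_grip (a point): Paste brush, loose, about 70 g, round, hanging upright, 149 mm long. This point: on its axis in mid-handle, 114 mm above the tip; grip here from above, any yaw. From the tip up: dark bristles 14 mm wide to 30 mm, steel ferrule 14 mm wide to 75 mm, round steel drip guard 56 mm wide from 75 to 79 mm, plain wooden handle 20 mm wide to 149 mm. z points up along the handle.
- brush_tip (a point): Lower end of the brush's bristles, on its axis; z points from the tip to the handle. While the brush hangs in the stand the tip is 25 mm above the desk (75 mm below the stand's top face).
- stand_hole (a point): Brush stand, fixed: a plain dark metal bridge, top plate 90 x 100 mm, 6 mm thick, on two side legs, open in front and behind. This point: centre of its round through hole (34 mm wide) at the plate's top face, 100 mm above the desk. The hung brush's drip guard lies on this face, brush_grip 39 mm above it. z points up.
- pot_rim (a point): Paste pot: small open white ceramic cylinder, no handle, loose, 350 g, 72 mm wide outside, 64 mm inside, 60 mm high, inner floor 5 mm above the desk. This point: centre of its mouth at the rim. z up. Not used: a mug with handle (95 mm high, 80 wide) and a bowl (112 wide, 45 high), both white. Stand, pot, mug and bowl change places from run to run and stand at least 100 mm apart, centre to centre.
Mind the look-alikes: they are no part of the job. Of the things that look like the part that bears brush_grip, the largest one is meant.

How it is judged:
By the outcome, as a careful person would: the job done as asked, in the order asked, and still so for the second after the job is handed in, with the robot touching nothing.
It also fails if it takes over 48 s, if anything falls off the work surface, if the arm or the gripper's body presses on something with over 40 N, if the wrist force passes 120 N, or if a joint passes its speed limit or range.

## Robot

A 6-joint arm with a two-finger parallel gripper is mounted at the origin on the work surface. World frame = base frame: x ahead of the robot, y to its left, z up, the work surface at z = 0. Lengths are in m, angles in degrees, forces in N, time in s.
With the tool pointing down it reaches from about 0.275 to 0.85 m from the base axis. Payload 19 kg.
Tool frame: the origin (TCP) lies midway between the tips of the shut fingers; the grasp point (between the pads) lies 19 mm behind it (manip.grasp_offset is the distance from the TCP to the grasp point, in m); z points along the fingers, y is the line along which they close (so a half turn about z gives the same grasp; the last joint's range is limited). The gripper opens to 85 mm and grips with 20 to 120 N. Pads are 22 mm wide; open, the fingers measure 114 mm over their backs; the gripper's body (76 mm by 85 mm) begins 54 mm behind the grasp point. The pads swing forward as they close: fully open they stand 13 mm farther back than shut.
Start: joints at [60.218, 8.623, 82.357, -0, 89.026, -7.678], TCP at [0.216, 0.533, 0.231] pointing down, gripper open.
Joint ranges: [-160.23, 160.23], [-39.13, 120.54], [6.94, 153.29], [-79.49, 259.48], [9.18, 160.14], [-161.06, 161.06]. Speed limits (degrees/s): [108.29, 108.29, 127.2, 172.46, 172.46, 172.46].

## Interface

Orientations are given as [roll, pitch, yaw] about the fixed x, y, z axes, in that order (R = Rz(yaw) Ry(pitch) Rx(roll)).
In Python, from rig import manip, viewer gives the robot as it stands.
- The arm moves only by the shell command python3 -m pendant 'ROWS' [OPENING] [FORCE]. ROWS is JSON, a list of rows, each a list of 4 numbers: the shift along the tool's x, y, z in cm, then the turn about the tool's z in degrees. A call has 1 to 20 rows; each row is the pose to reach, as a shift and turn from the pose commanded when the call began, along the tool's axes at that moment; what a row does not reach only later rows make up. A row lasts 1/8 s, in which the tool goes at most 62.5 mm and 10.7 degrees, less where a joint would pass 70% of its speed; a pose out of reach is approached as far as the arm can. A call with a gripper value outside its range is refused whole. OPENING is the closure, from 0 (fully open) to 1 (shut), set as the call begins (- or left out, the last holds). The fingers move at their own pace and stop on an object; FORCE is the grip in N (left out, the last holds). Time passes only in rows, so rows that repeat a pose let the fingers close. It gives the time, the measured TCP pose, the force, the opening and the grip force at its end, in the units of the state.
- manip.get_obs(): the state, without advancing time (a new reading comes with each control period).
- viewer.get_image(name): name is "scene" or "side" or "wrist"; returns a dict with "image" (480x640x3 uint8, red, green, blue), "fx", "fy", "cx", "cy" (pixels), "eye" and "attitude" of the camera in the world. Camera axes: x right, y up, looking along -z (the intrinsics and any distortion apply to the point x, -y, -z); pixel columns grow to the right and rows downward; lengths in m; the calibration is good to about 2 mm. A picture is of the moment at which its call begins. There is no depth.
- manip.finish_job(): hands the job in; it is judged then, once.
The state is a dict: "t": time; "joint_positions": joint angles; "dq": joint speeds; "effort": joint torques, N m; "eef_pos": TCP position; "eef_rot": TCP orientation; "wrist_force": force on the tool from outside, world axes, zero at the start; "wrist_torque": the same for the moment, N m; "finger_gap": opening from 0.0 (shut) to 1.0 (fully open); "grasp_force": force on a finger pad.
Only numpy, scipy, OpenCV 4.12 (cv2) and the standard library are available. Lean on these libraries where they do the work, as an engineer would, in place of code of your own. Each camera call takes 0.05 s, during which the arm holds its last target. There are 200 camera calls.

## Working session

There is one attempt and no reset: what is moved stays moved. The work goes in short steps, Python scripts to look and compute and a shell command to move; the robot and the scene stay as the last step left them, time stands still between calls to the robot, and variables do not carry over. Pictures are saved under pics/ and viewed, at most 10 in all, crops included, and the job is handed in when it is done.

```bash
mkdir -p pics; python3 - <<'E'
from rig import manip, viewer
import cv2,numpy as np
ims=[]
for n in ["scene","side"]:
    d=viewer.get_image(n); cv2.imwrite(f"pics/{n}0.png",d["image"][:,:,::-1])
    print(n,{k:np.round(v,4).tolist() for k,v in d.items() if k!="image"})
o=manip.get_obs(); print(o, manip.grasp_offset)
E
```

```text
scene {'fx': 507.7947, 'fy': 507.7947, 'cx': 327.8426, 'cy': 248.5198, 'eye': [1.1207, -0.2185, 0.7724], 'attitude': [43.1363, 0.9782, 72.903]}
side {'fx': 457.1674, 'fy': 457.1674, 'cx': 321.7831, 'cy': 249.0412, 'eye': [0.198, 0.3439, 0.6883], 'attitude': [41.9776, -1.0993, -135.7774]}
{'t': 0.1, 'joint_positions': array([ 6.02169200e+01,  8.64707138e+00,  8.23874328e+01, -2.55110308e-04,
        8.90266560e+01, -7.67617734e+00]), 'dq': array([-0.05923744, -0.07811569,  0.00522508,  0.01797845, -0.01532213,
       -0.0537651 ]), 'effort': array([ 4.15790724e-03, -7.14378762e+01, -5.71789742e+01, -2.26966126e-04,
        7.36872840e-03, -8.21505910e-05]), 'eef_pos': array([0.21629106, 0.53253632, 0.23076245]), 'eef_rot': array([-1.79939354e+02, -7.91663135e-03,  1.57893098e+02]), 'wrist_force': array([ 0.37581681,  0.16763405, -0.53878979]), 'wrist_torque': array([ 0.02160926,  0.00274745, -0.06190813]), 'grasp_force': 0.0, 'finger_gap': 0.9990391615163641} 0.0187
```

View pics/scene0.png

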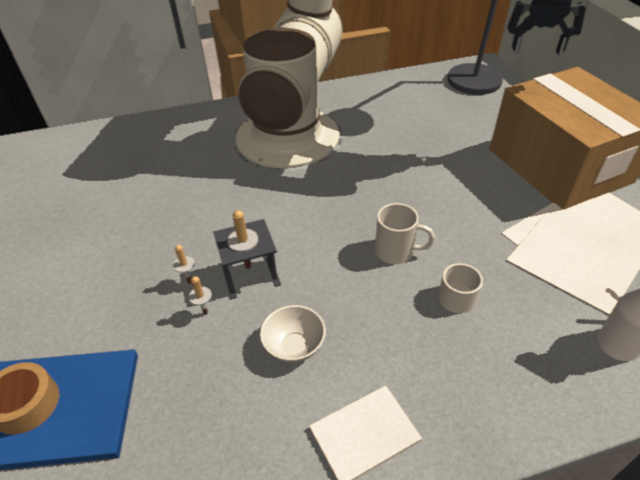

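View pics/side0.png

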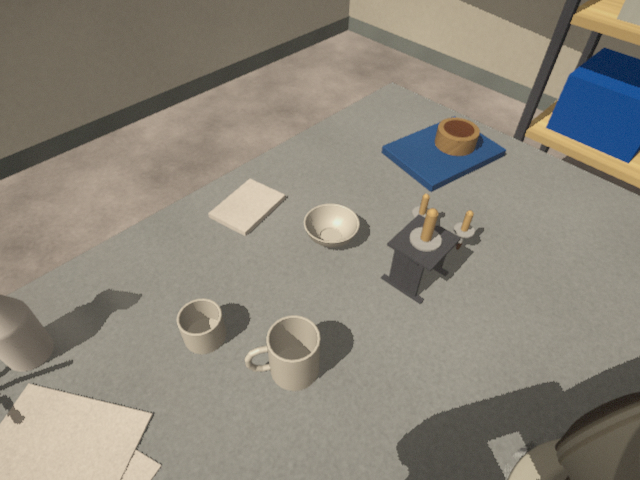

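The scene view has three brush-like items. The one in the stand, with its handle top at (239,213), is the largest and hangs in the bridge. The two at (180,248) and (197,283) are smaller look-alikes. The pot is the short cylinder without a handle at (461,275). I'll confirm this in an enlarged crop and locate both.

```bash
cat > h.py <<'E'
import numpy as np, cv2
from scipy.spatial.transform import Rotation as R
from rig import manip, viewer
def ray(d,u,v):
    r=np.array([(u-d["cx"])/d["fx"],-(v-d["cy"])/d["fy"],-1.])
    return np.array(d["eye"]),R.from_euler("xyz",d["attitude"],degrees=True).apply(r)
def onz(d,u,v,z):
    e,r=ray(d,u,v); return e+r*(z-e[2])/r[2]
def proj(d,p):
    q=R.from_euler("xyz",d["attitude"],degrees=True).inv().apply(np.array(p)-d["eye"])
    return d["cx"]-d["fx"]*q[...,0]/q[...,2], d["cy"]+d["fy"]*q[...,1]/q[...,2]
def circ(d,c,r,n=48):
    a=np.linspace(0,2*np.pi,n); P=np.c_[c[0]+r*np.cos(a),c[1]+r*np.sin(a),0*a+c[2]]
    return np.c_[proj(d,P)]
E
python3 - <<'E'
from h import *
px={"scene":dict(top=(238.5,213,.174),guard=(243,240,.104),pot=(461.5,278,.06)),
    "side":dict(top=(432,212,.174),guard=(427,239,.104),pot=(201,317,.06))}
D={n:viewer.get_image(n) for n in px}
for n in px:
    for k,(u,v,z) in px[n].items(): print(n,k,onz(D[n],u,v,z).round(4))
for k in ["top","guard","pot"]:
    A=[];b=[]
    for n in px:
        e,r=ray(D[n],*px[n][k][:2]); r/=np.linalg.norm(r);M=np.eye(3)-np.outer(r,r);A.append(M);b.append(M@e)
    print(k,np.linalg.solve(sum(A),sum(b)).round(4))
d=D["scene"]
def crop(im,x,y,w,h,s): return cv2.resize(im[y:y+h,x:x+w],None,fx=s,fy=s,interpolation=cv2.INTER_CUBIC)
a=crop(d["image"],160,195,130,130,3); b=crop(d["image"],370,195,130,130,3)
cv2.imwrite("pics/c1.png",np.hstack([a,b])[:,:,::-1])
E
```

```text
scene top [ 0.453  -0.1861  0.174 ]
scene guard [ 0.4499 -0.1875  0.104 ]
scene pot [0.624  0.1751 0.06  ]
side top [ 0.4432 -0.1819  0.174 ]
side guard [ 0.4424 -0.1897  0.104 ]
side pot [0.6183 0.1755 0.06  ]
top [ 0.446  -0.1864  0.1685]
guard [ 0.4444 -0.1892  0.1011]
pot [0.6212 0.1757 0.0568]
```

View pics/c1.png

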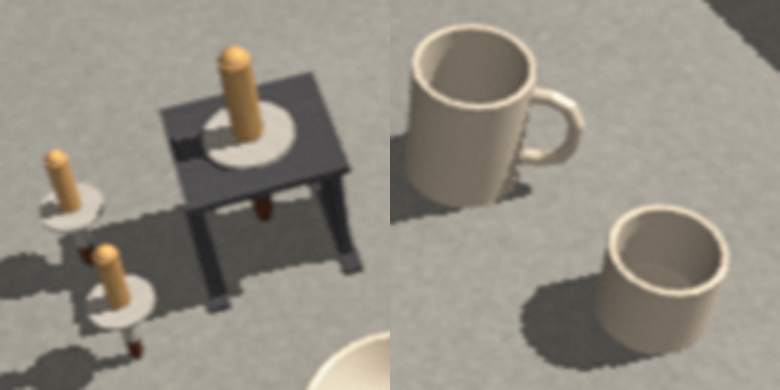

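The crop confirms it. The large brush hangs in the dark bridge (guard at about (242.7,239.3)), beside two smaller stray brushes. The pot without a handle has its rim centre at about (462.3,278.7), and the mug with a handle is behind it.

```bash
cat >> h.py <<'E'
def shift(target):
    o=manip.get_obs(); Rm=R.from_euler("xyz",o["eef_rot"],degrees=True)
    return (Rm.inv().apply(np.array(target)-o["eef_pos"])*100).round(2)
E
python3 - <<'E'
from h import *
d=viewer.get_image("scene")
print("tcp px",proj(d,np.array([[.216,.533,.231]])))
for u,v in [(492,155),(570,203),(640,185)]: print(onz(d,u,v,0).round(3))
print("box top", onz(d,505,85,.15).round(3))
print("mug",onz(d,398,222,.095).round(3),"plate", onz(d,244,241.3,.1).round(4),"pot",onz(d,462.3,278.7,.06).round(4))
print(shift([.446,-.188,.231]))
E
```

```text
tcp px (array([534.93069287]), array([56.73569742]))
[0.246 0.466 0.   ]
[0.459 0.541 0.   ]
[0.456 0.731 0.   ]
box top [0.181 0.5   0.15 ]
mug [0.486 0.105 0.095] plate [ 0.4497 -0.1862  0.1   ] pot [0.6259 0.1757 0.06  ]
[-4.839e+01 -5.813e+01  3.000e-02]
```

```bash
python3 -m pendant '[[-1,-1.2,-1,0],[-3.5,-4.2,-2,0],[-7,-8.4,-3,0],[-10.5,-12.6,-3,0],[-14,-16.8,-3,0],[-17.5,-21,-3,0],[-21,-25.2,-3,0],[-24.5,-29.4,-3,0],[-28,-33.6,-3,0],[-31.5,-37.8,-3,0],[-35,-42,-3,0],[-38.5,-46.2,-3,0],[-42,-50.4,-3,0],[-45,-54,-3,0],[-47,-56.5,-3,0],[-48,-57.7,-3,0],[-48.4,-58.1,-3,0],[-48.4,-58.1,-3,0]]' 0 && python3 - <<'E'
from h import *
d=viewer.get_image("wrist"); cv2.imwrite("pics/w1.png",d["image"][:,:,::-1])
print({k:np.round(v,4).tolist() for k,v in d.items() if k!="image"})
for z,p in [("top",[.446,-.188,.174]),("guard",[.446,-.188,.104])]: print(z,proj(d,np.array([p])))
E
```

```text
t: 2.5
eef_pos: [0.446, -0.1872, 0.2615]
eef_rot: [180.0, 0.0, 157.9]
wrist_force: [0.1, 0.9, -1.1]
finger_gap: 1.002
grasp_force: 0.0
{'fx': 349.0224, 'fy': 349.0224, 'cx': 320.9828, 'cy': 239.4301, 'eye': [0.3733, -0.1573, 0.4045], 'attitude': [-18.1665, 0.0002, 67.899]}
top (array([319.41254637]), array([243.91709398]))
guard (array([319.7494981]), array([218.39373794]))
```

View pics/w1.png

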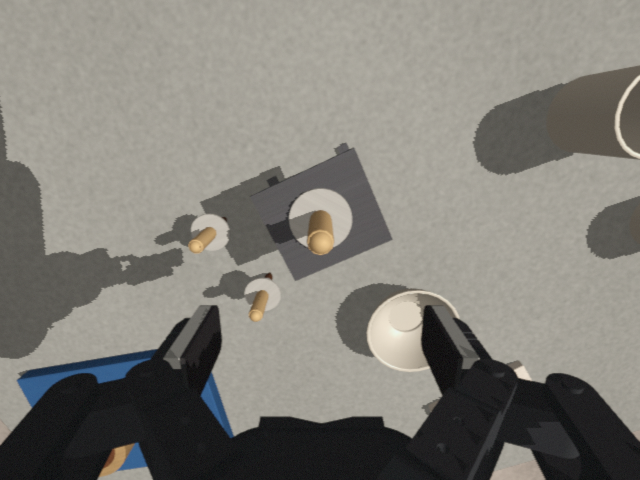

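The wrist view shows the brush's handle top at (320,243) and its guard at (320,219), within 1 px of the prediction. The plate corners are at (353,149), (391,239) and (296,280). Both small brushes are clear of the finger line.

```bash
python3 - <<'E'
from h import *
d=viewer.get_image("wrist"); im=d["image"].astype(int)
sub=im[170:290,240:400]; mn=sub.min(2); sat=sub.max(2)-mn
g=((mn>140)&(sat<50)).astype(np.uint8)
n,l,s,c=cv2.connectedComponentsWithStats(g)
k=1+np.argmax([s[i,4] if abs(c[i][0]-80)<30 and abs(c[i][1]-48)<30 else 0 for i in range(1,n)])
pts=cv2.findNonZero((l==k).astype(np.uint8)); (x,y),r=cv2.minEnclosingCircle(pts)
G=onz(d,240+x,170+y,.104); print("guard",x+240,y+170,r,r/349*300,G.round(4))
cs=[onz(d,*p,.1) for p in [(353,149),(391,239),(296,280)]]
print("edges",np.linalg.norm(cs[0]-cs[1]),np.linalg.norm(cs[1]-cs[2]),"plate c",((cs[0]+cs[2])/2).round(4))
print("top",onz(d,320,243,.174).round(4))
print(shift([*G[:2],.120]))
E
```

```text
guard 320.0 219.0 31.40073585510254 26.992036551664075 [ 0.4466 -0.1878  0.104 ]
edges 0.08833828798000996 0.09727125030079525 plate c [ 0.4481 -0.1857  0.1   ]
top [ 0.4455 -0.1871  0.174 ]
[-0.09 -0.06 14.16]
```

```bash
python3 -m pendant '[[0,0,2,0],[0,0,5,0],[0,0,8,0],[0,0,10.5,0],[0,0,12.5,0],[0,0,13.7,0],[0,0,14.2,0],[0,0,14.2,0]]' 0 && python3 -m pendant '[[0,0,0,0],[0,0,0,0],[0,0,0,0],[0,0,0,0],[0,0,0,0],[0,0,0,0],[0,0,0,0],[0,0,0,0],[0,0,0,0],[0,0,0,0]]' 1 50
```

```text
t: 3.6
eef_pos: [0.4463, -0.1877, 0.1196]
eef_rot: [-180.0, 0.0, 157.9]
wrist_force: [0.4, -0.4, -0.1]
finger_gap: 1.001
grasp_force: 0.0
t: 4.85
eef_pos: [0.4462, -0.1878, 0.1195]
eef_rot: [-180.0, 0.0, 157.9]
wrist_force: [-1.3, 1.0, 5.8]
finger_gap: 0.221
grasp_force: 48.7
```

```bash
python3 -m pendant '[[0,0,-0.5,0],[0,0,-1.5,0],[0,0,-3,0],[0,0,-5,0],[0,0,-7,0],[0,0,-9,0],[0,0,-11,0],[0,0,-12.5,0],[0,0,-13.5,0],[0,0,-14,0],[0,0,-14,0],[0,0,-14,0]]' && python3 - <<'E'
from h import *
ds=viewer.get_image("side")
d=viewer.get_image("wrist"); cv2.imwrite("pics/w2.png",np.hstack([cv2.resize(d["image"],(400,300)),cv2.resize(ds["image"],(400,300))])[:,:,::-1])
p=manip.get_obs()["eef_pos"]; print(p)
for n in ("tip","guard"): print(n)
for z in (-.095,-.02,.035+.019): print(proj(ds,np.array([p+[0,0,z]])), proj(d,np.array([p+[0,0,z]])))
E
```

```text
t: 6.35
eef_pos: [0.446, -0.1876, 0.2588]
eef_rot: [180.0, -0.0, 157.9]
wrist_force: [-0.5, 0.7, -0.5]
finger_gap: 0.218
grasp_force: 48.7
[ 0.44606351 -0.1876465   0.25887327]
tip
guard
(array([431.33186372]), array([213.91417431])) (array([320.55419962]), array([240.35389864]))
(array([440.89596098]), array([178.72829957])) (array([320.38994207]), array([286.10148548]))
(array([451.93468904]), array([138.11732581])) (array([320.01723638]), array([389.90424134]))
```

View pics/w2.png

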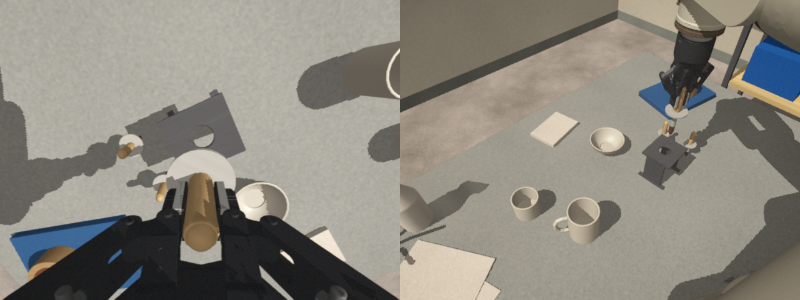

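Left is the wrist view and right the side view. The brush is held upright, and the empty hole shows at about (204,134) in the half-size wrist picture. Next I'll locate the hole and move over the pot.

```bash
python3 - <<'E'
from h import *
d=viewer.get_image("wrist")
cv2.imwrite("pics/hole.png",d["image"][:,:,::-1])
im=d["image"].astype(int)
sub=im[190:240,295:355].sum(2)
b=(sub>np.median(sub)+90).astype(np.uint8)
n,l,s,c=cv2.connectedComponentsWithStats(b); print(s[1:],c[1:])
print("hole",onz(d,326.5,214.5,.1).round(4))
print(shift([.623,.1755,.259]))
E
```

```text
[[ 15  23  32  22 440]
 [ 18  48  25   2  33]] [[31.74318182 34.86136364]
 [30.60606061 48.75757576]]
hole [ 0.4452 -0.1817  0.1   ]
[-2.73 40.3  -0.  ]
```

```bash
python3 - <<'E'
import cv2
im=cv2.imread("pics/hole.png")[160:290,240:420]
cv2.imwrite("pics/holec.png",cv2.resize(im,None,fx=4,fy=4,interpolation=cv2.INTER_CUBIC))
E
```

```text
(no output)
```

View pics/holec.png

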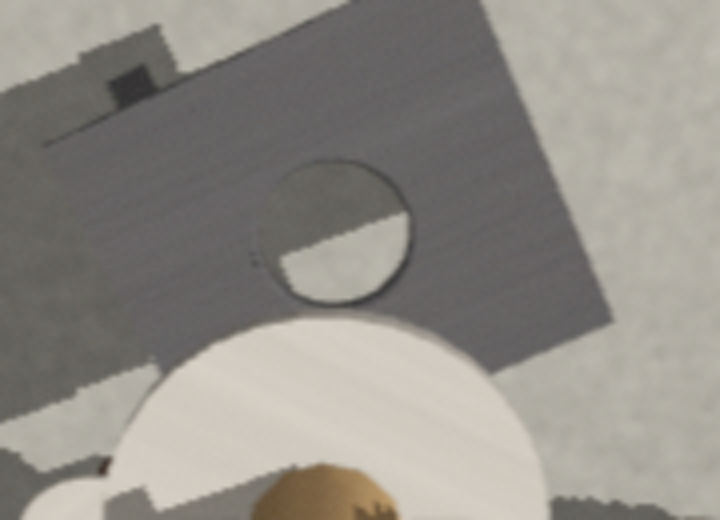

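The crop shows the hole centred at (335,232), which is full-frame pixel (323.8,218).

```bash
python3 - <<'E'
from h import *
d=viewer.get_image("wrist"); print("hole",onz(d,323.8,218,.1).round(4))
E
python3 -m pendant '[[-0.1,1.5,0,0],[-0.4,5,0,0],[-0.7,9.5,0,0],[-1,14,0,0],[-1.3,18.5,0,0],[-1.6,23,0,0],[-1.9,27.5,0,0],[-2.2,32,0,0],[-2.4,35.5,0,0],[-2.6,38,0,0],[-2.7,39.6,0,0],[-2.7,40.3,0,0],[-2.7,40.3,0,0],[-2.7,40.3,0,0]]' && python3 - <<'E'
from h import *
d=viewer.get_image("wrist"); im=d["image"].copy()
cv2.polylines(im,[np.int32(circ(d,[.623,.1755,.06],.036))],True,(255,0,0),1)
cv2.imwrite("pics/w3.png",cv2.resize(im[100:340,170:470],None,fx=2.5,fy=2.5)[:,:,::-1])
print(manip.get_obs()["eef_pos"])
E
```

```text
hole [ 0.4473 -0.1851  0.1   ]
t: 8.3
eef_pos: [0.6227, 0.1748, 0.2595]
eef_rot: [-180.0, 0.0, 157.9]
wrist_force: [-0.5, -0.2, 0.1]
finger_gap: 0.222
grasp_force: 48.8
[0.62270948 0.17482715 0.25952173]
```

View pics/w3.png

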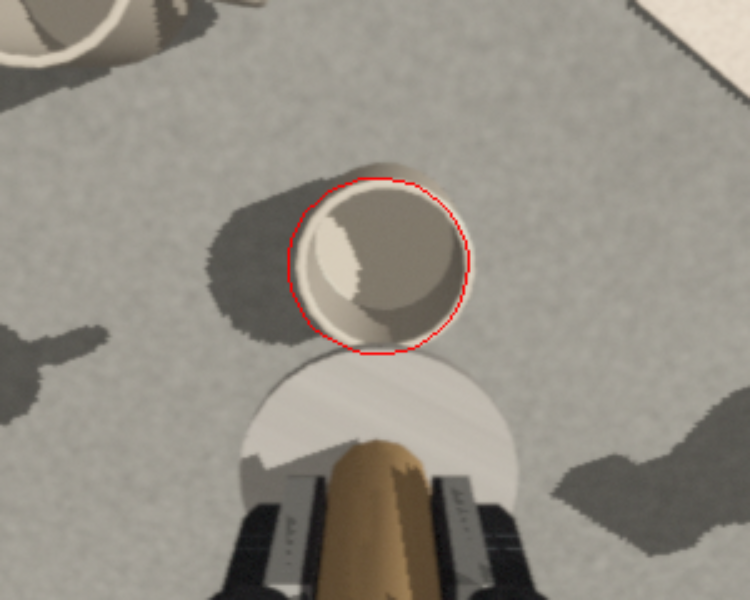

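The wrist crop shows the predicted rim (red) matching the pot. The true centre is about 2 px to the right, roughly 2 mm along +tool y. I'll correct that, dip and lift.

```bash
python3 -m pendant '[[0,0.3,1,0],[0,0.3,3,0],[0,0.3,5,0],[0,0.3,7,0],[0,0.3,9,0],[0,0.3,10.5,0],[0,0.3,12,0],[0,0.3,13.3,0],[0,0.3,14.2,0],[0,0.3,14.7,0],[0,0.3,14.7,0],[0,0.3,14.7,0],[0,0.3,14.7,0]]' && python3 - <<'E'
from h import *
for n in ("scene","side"):
    d=viewer.get_image(n); p=manip.get_obs()["eef_pos"]; u,v=[int(a[0]) for a in proj(d,np.array([[.623,.1755,.08]]))]
    u=max(u,75);c=cv2.resize(d["image"][v-75:v+75,u-75:u+75],(390,390),interpolation=cv2.INTER_CUBIC)
    out=c if n=="scene" else np.hstack([out,c])
cv2.imwrite("pics/dip.png",out[:,:,::-1])
E
```

```text
t: 9.98
eef_pos: [0.6241, 0.1783, 0.1127]
eef_rot: [180.0, 0.0, 157.9]
wrist_force: [-0.2, 0.0, -1.2]
finger_gap: 0.22
grasp_force: 48.8
```

View pics/dip.png

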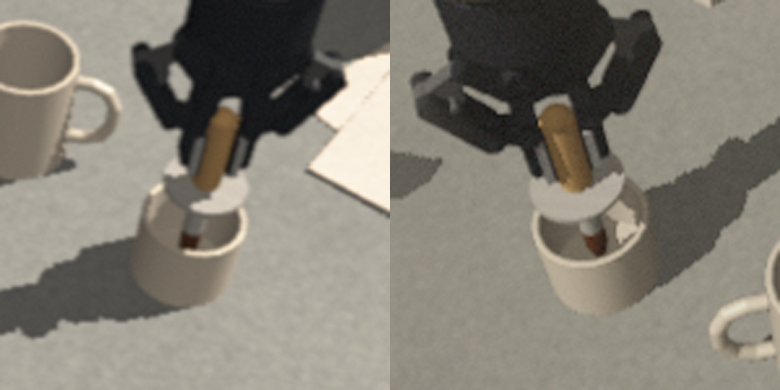

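The two views show the bristles inside the pot, roughly central, and the pot has not moved. The tip is at about 18 mm, so the bristle top is at about 48 mm, below the 60 mm rim. Now I'll lift and go back.

```bash
python3 -m pendant '[[0,0,-1,0],[0,0,-3,0],[0,0,-5,0],[0,0,-7,0],[0,0,-9,0],[0,0,-11,0],[0,0,-13,0],[0,0,-14.2,0],[0,0,-14.7,0],[0,0,-14.7,0]]' && python3 - <<'E'
from h import *
print(shift([.447,-.1855,.26]))
E
```

```text
t: 11.32
eef_pos: [0.624, 0.1783, 0.2592]
eef_rot: [-180.0, -0.0, 157.9]
wrist_force: [-0.3, 0.2, -0.9]
finger_gap: 0.223
grasp_force: 48.8
[  2.71 -40.36  -0.07]
```

```bash
python3 -m pendant '[[0.1,-1.5,0,0],[0.4,-5,0,0],[0.7,-9.5,0,0],[1,-14,0,0],[1.3,-18.5,0,0],[1.6,-23,0,0],[1.9,-27.5,0,0],[2.2,-32,0,0],[2.4,-35.5,0,0],[2.6,-38,0,0],[2.7,-39.6,0,0],[2.7,-40.4,0,0],[2.7,-40.4,0,0],[2.7,-40.4,0,0],[2.7,-40.4,0,0]]' && python3 - <<'E'
from h import *
d=viewer.get_image("wrist"); print("hole px", proj(d,np.array([[.447,-.1855,.1]])))
cv2.imwrite("pics/w4.png",cv2.resize(d["image"][160:290,240:420],None,fx=4,fy=4)[:,:,::-1])
print(shift([.447,-.1855,.12]))
E
```

```text
t: 13.2
eef_pos: [0.4472, -0.1853, 0.2593]
eef_rot: [-180.0, -0.0, 157.9]
wrist_force: [0.4, -0.3, -1.0]
finger_gap: 0.221
grasp_force: 48.9
hole px (array([320.42115096]), array([217.51247545]))
[ 1.000e-02 -1.000e-02  1.393e+01]
```

```bash
python3 -m pendant '[[0,0,1,0],[0,0,3,0],[0,0,5,0],[0,0,7,0],[0,0,9,0],[0,0,10.5,0],[0,0,11.7,0],[0,0,12.7,0],[0,0,13.3,0],[0,0,13.6,0],[0,0,13.8,0],[0,0,13.9,0],[0,0,13.9,0],[0,0,13.9,0]]'
```

```text
t: 15.0
eef_pos: [0.447, -0.1859, 0.1205]
eef_rot: [-180.0, 0.0, 157.9]
wrist_force: [0.2, -0.4, -0.8]
finger_gap: 0.219
grasp_force: 48.9
```

No contact force yet, and the guard is within about 1 mm of the plate. I'll go down 1 mm more and release.

```bash
python3 -m pendant '[[0,0,0.1,0],[0,0,0.1,0],[0,0,0.1,0]]' && python3 -m pendant '[[0,0,0,0],[0,0,0,0],[0,0,0,0],[0,0,0,0],[0,0,0,0],[0,0,0,0],[0,0,0,0],[0,0,0,0],[0,0,0,0],[0,0,0,0]]' 0 && python3 -m pendant '[[0,0,-0.5,0],[0,0,-2,0],[0,0,-4,0],[0,0,-7,0],[0,0,-10,0],[0,0,-13,0],[0,0,-14,0],[0,0,-14,0],[0,0,-14,0]]' && python3 - <<'E'
from h import *
d=viewer.get_image("wrist");s=viewer.get_image("scene")
a=cv2.resize(d["image"][140:300,230:420],(400,337)); b=cv2.resize(s["image"][190:325,160:320],(400,337))
cv2.imwrite("pics/end.png",np.hstack([a,b])[:,:,::-1])
print(onz(s,462.3,278.7,.06))
E
```

```text
t: 15.38
eef_pos: [0.447, -0.186, 0.1196]
eef_rot: [-180.0, 0.0, 157.9]
wrist_force: [-1.5, 0.5, 4.9]
finger_gap: 0.217
grasp_force: 49.3
t: 16.62
eef_pos: [0.4469, -0.1859, 0.1193]
eef_rot: [-180.0, -0.0, 157.9]
wrist_force: [-0.8, 0.9, 0.2]
finger_gap: 0.998
grasp_force: 0.0
t: 17.75
eef_pos: [0.4466, -0.1857, 0.2583]
eef_rot: [180.0, -0.1, 157.9]
wrist_force: [-0.1, 0.9, -0.7]
finger_gap: 0.996
grasp_force: 0.0
[0.62593701 0.17568431 0.06      ]
```

View pics/end.png

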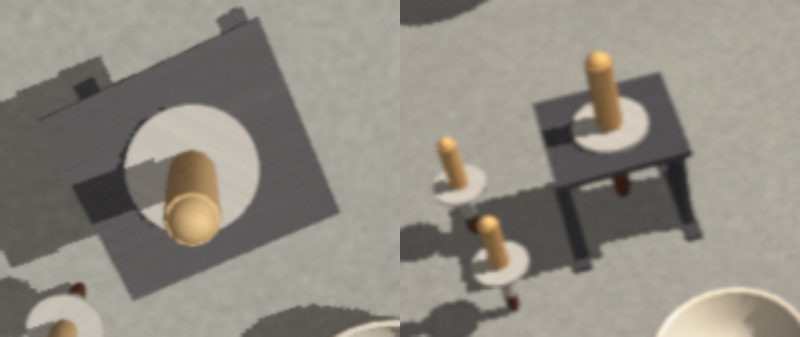

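The final views show the brush hanging upright with its guard flat on the plate, and the gripper clear above it.

```bash
python3 -c "
from rig import manip
print(manip.finish_job())"
```

```text
the job is handed in; nothing more can be done
None
```

The brush was dipped with its bristles about 12 mm below the pot's rim, lifted out, and hung back upright in its stand and released; the job was handed in at about 18 s.

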